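# Nest the corner block and the press weight in their tray

### The job

Put the pressing set away in its wooden tray. First lay the steel L-shaped block flat on the tray's floor, the way round that fits beside the fixed filler block; then set the iron weight with the brass knob flat on the floor in the pocket left between the L and the filler. Lower both without dropping them, and leave the straight steel block where it is.

Things in the scene. Friction and masses are not known exactly. Their poses are not given: they have to be found in the camera images.
- tray: Fixed wooden tray, 174 x 142 mm (x, y), rim 20 mm high, bevelled inside. Origin: underside centre. Cavity x -75 to 75, y -59 to 59 mm, floor 4 mm up. A fixed filler block, rim-high, fills its corner x 24 to 75, y -8 to 59. The L fits one way only, 5 mm play all round: same yaw as the tray, its origin over the tray's. This leaves the weight's pocket: x -30 to 24, y -14 to 59, centre (-3, 22).
- corner_block: Loose flat L-shaped block, dark steel, 0.35 kg, 20 mm thick. Origin: underside, centre of the 140 x 108 mm (x, y) rectangle round the L. Long leg x -70 to 70, y -54 to -14; short leg x -70 to -30, y -14 to 54. Grip: upright pale wooden tab on the long leg, 50 mm along x, 16 mm thick in y, centred at x -14, y -34, from 20 to 46 mm above the underside.
- weight: Loose iron weight, about 0.8 kg: block 45 x 60 mm (x, y), 40 mm high, with a round brass knob 22 mm wide above its centre, 40 to 70 mm up (grip at 60). Origin: underside centre. In the pocket its x lies along the tray's x, either way round. The L's tab then stands 50 mm above the bench, 56 mm to the tray's -y of the pocket's centre: fingers closing along the tray's x clear it.
- straight_block: Bystander: loose straight bar of the same steel with the same tab, 140 x 40 mm (x, y), 20 mm thick, tab 50 x 16 mm, up to 46 mm. Origin: underside centre. It does not belong in this tray.
Mind the look-alikes: they are no part of the job. What is meant by the weight is not orange, and is the smaller of those in its own colour.

How it is judged:
By the outcome, as a careful person would: the job done as asked, in the order asked, and still so for the second after the job is handed in, with the robot touching nothing.
It also fails if it takes over 64 s, if anything falls off the work surface, if the arm or the gripper's body presses on something with over 40 N, if the wrist force passes 120 N, or if a joint passes its speed limit or range.

### The arm

A 6-joint arm with a two-finger parallel gripper is mounted at the origin on a cart in front of the work surface, level with it; the furniture and walls round the work are solid. World frame = base frame: x ahead of the robot, y to its left, z up, the work surface at z = 0. Lengths are in mm, angles in rad, forces in N, time in s.
With the tool pointing down it reaches from about 350 to 775 mm from the base axis. Payload 7.3 kg.
Tool frame: the origin (TCP) lies at the very end of the fingers, on their centre line; the grasp point (between the pads) lies 19 mm behind it; z points along the fingers, y is the line along which they close (so a half turn about z gives the same grasp; the last joint's range is limited). The gripper opens to 92 mm and grips with 3 to 60 N. Pads are 19 mm wide; open, the fingers measure 130 mm over their backs; the gripper's body (75 mm by 190 mm) begins 47 mm behind the grasp point.
Start: joints at [-1.288, 0.342, 1.524, -0, 1.275, -0.146], TCP at [218.308, -477.479, 226.741] pointing down, gripper open.
Joint ranges: [-2.53, 2.53], [-0.77, 2.02], [0.04, 2.7], [-1, 4.14], [0.28, 2.66], [-3.11, 3.11]. Speed limits (rad/s): [2.57, 2.57, 3.14, 3.14, 3.14, 3.14].

### API

Orientations are given as [roll, pitch, yaw] about the fixed x, y, z axes, in that order (R = Rz(yaw) Ry(pitch) Rx(roll)).
In Python, from plant import bot gives the robot as it stands.
- The arm moves only by the tool jog_arm, never from a script. Its argument "targets" is a list of rows, each an object with "xyz": the shift along the tool's x, y, z as a fraction of full scale, a list of three; "spin": the turn about the tool's z as a fraction of full scale. In form: [{"xyz": [x, y, z], "spin": spin}, ...]. A call has exactly 10 rows; each row shifts and turns the commanded pose from where the row before left it, along the tool's axes as they then stand; what a row does not reach is not made up. Full scale, the value 1, is 80 mm for a shift and 0.1 rad for a turn. A row lasts 1/8 s, in which the tool goes at most 62.5 mm and 10.7 degrees, less where a joint would pass 70% of its speed; a pose out of reach is approached as far as the arm can. A call with a number of a shift or a turn outside -1 to 1 is refused whole. A call with a gripper value outside its range is refused whole. "gripper" is the opening in per cent of the stroke, from 0 (shut) to 100 (fully open), set as the call begins (left out, the last holds). The fingers move at their own pace and stop on an object; the grip force is fixed at half the most. Time passes only in rows, so rows that do not move let the fingers close, or fill a call up. It gives the time, the measured TCP pose, the force, the opening and the grip force at its end, in the units of the state.
- bot.get_obs(): the state, without advancing time (a new reading comes with each control period).
- bot.capture(name): name is "side" or "top"; returns the picture (384x512x3 uint8, blue, green, red); there is no depth.
- bot.get_calibration(name): a dict with "vfov" (degrees; the focal length in pixels is half the picture's height over the tangent of half this angle, whatever the lens; pixels are square), "cx", "cy" (the principal point, pixels), "eye" and "rotation" of the camera in the world. Camera axes: x right, y down, z forward; pixel columns grow to the right and rows downward; lengths in mm; the calibration is good to about 2 mm. A picture is of the moment at which its call begins. get_calibration takes no time and is no camera call.
- bot.close_job(): hands the job in; it is judged then, once.
The state is a dict: "time": time; "joint_positions": joint angles; "dq": joint speeds; "tau": joint torques, N m; "tool_pos": TCP position; "tcp_rot": TCP orientation; "contact_force": force on the tool from outside, world axes, zero at the start; "moment": the same for the moment, N m; "grip_width": finger opening in mm; "finger_force": force on a finger pad.
Only numpy, scipy, OpenCV 4.12 (cv2) and the standard library are available. Lean on these libraries where they do the work, as an engineer would, in place of code of your own. Each camera call takes 0.05 s, during which the arm holds its last target. There are 200 camera calls.

## Working session

There is one attempt and no reset: what is moved stays moved. The work goes in short steps, Python scripts to look and compute and a tool call to move; the robot and the scene stay as the last step left them, time stands still between calls to the robot, and variables do not carry over. Pictures are saved under pics/ and viewed, at most 10 in all, crops included, and the job is handed in when it is done.

Besides the shell and the picture viewer there is one more tool, called after ">>>" as name(argument=value, ...), one argument or row to a line, values as JSON. jog_arm: Moves the arm, as the interface text tells. Shift numbers are shares of 80 mm and turn numbers shares of 0.1 rad, none past 1 either way. Its arguments: {"type":"object","properties":{"targets":{"type":"array","items":{"type":"object","properties":{"xyz":{"type":"array","items":{"type":"number"}},"spin":{"type":"number"}}}},"gripper":{"type":"number"}},"required":["targets"]}

```bash
mkdir -p pics; ls; python3 - <<'E'
from plant import bot
import cv2
for n in("top","side"):
    cv2.imwrite(f"pics/{n}0.png",bot.capture(n)); print(n,bot.get_calibration(n))
print(bot.get_obs())
E
```

```text
pics
top {'vfov': 56.233014444896895, 'cx': 255.76650544988857, 'cy': 193.0078300710939, 'eye': array([391.71033285,  74.62942853, 884.18801614]), 'rotation': array([-2.93707193, -0.00456887, -1.5493463 ])}
side {'vfov': 49.51386280143617, 'cx': 257.25293374466906, 'cy': 201.65606093920178, 'eye': array([563.64452491, 885.22584016, 659.86682676]), 'rotation': array([-2.23902963,  0.02090244,  3.13261983])}
{'time': 0.1, 'joint_positions': array([-1.28811384e+00,  3.42495773e-01,  1.52474711e+00, -2.11260353e-04,
        1.27544662e+00, -1.45966559e-01]), 'dq': array([ 0.0011314 , -0.00068825, -0.00198364,  0.00034424, -0.00083658,
        0.00011995]), 'tau': array([ 3.09019564e-01, -4.26870668e+01, -2.42734319e+01,  2.21189666e-01,
       -3.76031079e-03, -2.59289390e-02]), 'tool_pos': array([ 218.10304755, -477.21540792,  226.25699002]), 'tcp_rot': array([-3.14047807e+00,  4.03602521e-05,  4.28710676e-01]), 'contact_force': array([ 0.39428127, -0.11560964, -0.40393083]), 'moment': array([ 0.00707545, -0.02463813,  0.02731936]), 'finger_force': 0.48925657756626606, 'grip_width': 91.48225244808762}
```

View pics/top0.png

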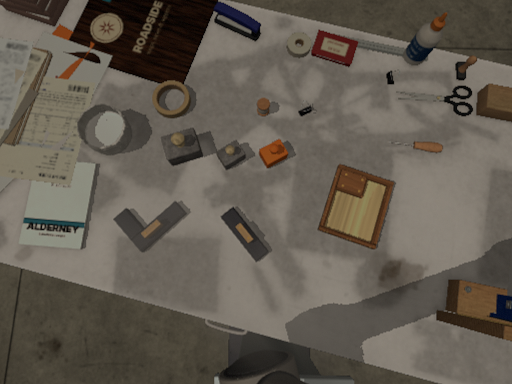

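View pics/side0.png

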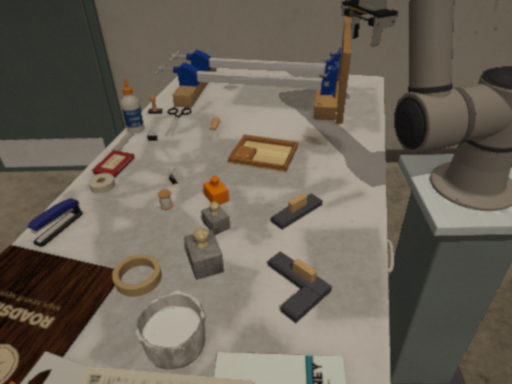

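The top view shows the L near (150,228), the straight bar at (245,233), three weights (grey large at (182,147), grey small at (232,153), orange at (274,152)) and the tray at (357,205) with its filler block at the upper left. The weight I want is the small grey one.

```bash
cat > h.py <<'E'
import numpy as np, cv2
from scipy.spatial.transform import Rotation as Ro
from scipy.optimize import least_squares
from plant import bot
def cam(n):
    c=bot.get_calibration(n); f=192/np.tan(np.radians(c['vfov']/2))
    return np.array(c['eye']),Ro.from_euler('xyz',c['rotation']).as_matrix(),f,c['cx'],c['cy']
def proj(n,P):
    e,R,f,cx,cy=cam(n); p=(np.atleast_2d(P)-e)@R
    return np.c_[cx+f*p[:,0]/p[:,2],cy+f*p[:,1]/p[:,2]]
def ray(n,uv,z):
    e,R,f,cx,cy=cam(n); d=R@np.array([(uv[0]-cx)/f,(uv[1]-cy)/f,1]); return e+d*(z-e[2])/d[2]
def place(M,p):  # M local pts, p=(x,y,yaw)
    M=np.asarray(M,float); c,s=np.cos(p[2]),np.sin(p[2])
    return np.c_[p[0]+c*M[:,0]-s*M[:,1],p[1]+s*M[:,0]+c*M[:,1],M[:,2]]
def fit(obs,p0): # obs: list of (cam, local pts, pixels)
    r=lambda p:np.concatenate([(proj(n,place(M,p))-np.array(U)).ravel() for n,M,U in obs])
    s=least_squares(r,p0,loss='soft_l1',x_scale=[10,10,.1]); return s.x,r(s.x).reshape(-1,2).round(1)
def crop(src,name,x0,y0,x1,y1,k):
    cv2.imwrite(name,cv2.resize(src[y0:y1,x0:x1],None,fx=k,fy=k,interpolation=cv2.INTER_CUBIC))
E
python3 - <<'E'
from h import *
t=cv2.imread('pics/top0.png');s=cv2.imread('pics/side0.png')
a=cv2.resize(t[125:265,105:265],None,fx=4,fy=4,interpolation=2)
crop(t,'pics/c1.png',105,125,301,269,4)
b=cv2.resize(t[155:255,310:405],None,fx=4,fy=4,interpolation=2)
c=cv2.resize(s[125:175,225:305],None,fx=5,fy=5,interpolation=2)
o=np.zeros((400,790,3),np.uint8);o[:400,:380]=b;o[:250,385:785]=c
cv2.imwrite('pics/c2.png',o)
for u in [(150,228),(232,153),(357,205),(245,233),(182,147),(480,300)]: print(u,ray('top',u,20).round())
E
```

```text
(150, 228) [479. 327.  20.]
(232, 153) [672. 136.  20.]
(357, 205) [ 547. -173.   20.]
(245, 233) [472.  98.  20.]
(182, 147) [685. 263.  20.]
(480, 300) [ 329. -451.   20.]
```

View pics/c1.png

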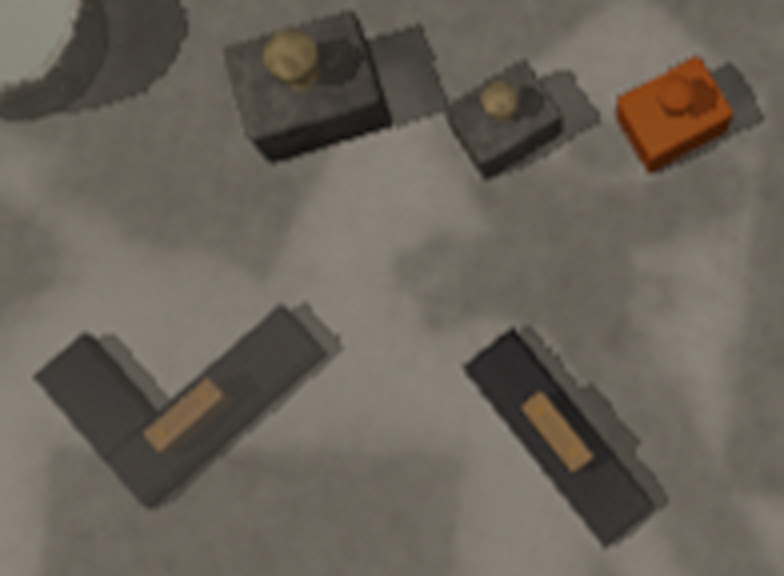

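View pics/c2.png

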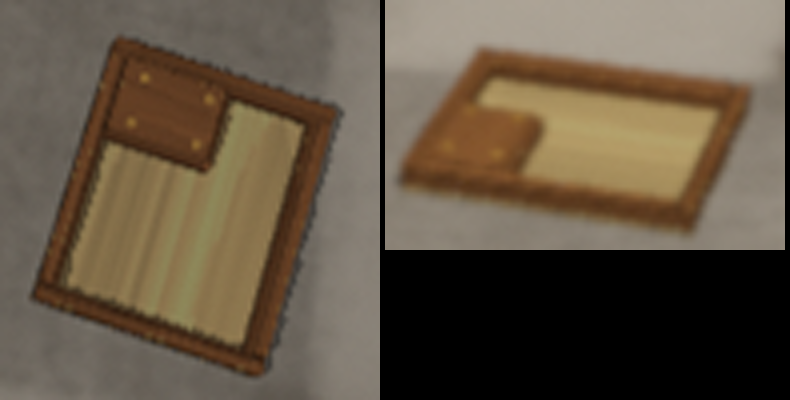

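```bash
cat > m.py <<'E'
from h import *
k=lambda P,x0,y0,s:[((u+.5)/s-.5+x0,(v+.5)/s-.5+y0) for u,v in P]
tray=[('top',[(87,71,20),(87,-71,20),(-87,-71,20),(-87,71,20),(24,-8,20)],k([(118,38),(340,108),(262,372),(38,290),(210,168)],310,155,4)),
('side',[(87,71,20),(87,-71,20),(-87,-71,20),(-87,71,20)],k([(403-385,168),(478-385,48),(748-385,88),(695-385,212)],225,125,5))]
L=[('top',[(-70,-54,20),(70,-54,20),(70,-14,20),(-70,54,20),(-30,54,20),(-30,-14,20)],k([(150,503),(325,350),(285,305),(38,375),(85,335),(155,408)],105,125,4))]
w=[('top',[(22.5,30,40),(22.5,-30,40),(-22.5,-30,40),(-22.5,30,40),(0,0,66)],k([(450,108),(525,62),(560,118),(485,160),(500,97)],105,125,4))]
E
python3 - <<'E'
from m import *
for nm,o,p in(("tray",tray,(547,-173,-.31)),("tray-top",tray[:1],(547,-173,-.31)),("L",L,(479,327,-.85)),("w",w,(670,136,-1.0)),("w2",w,(670,136,.55))):
    x,r=fit(o,p); print(nm,x.round(3),r.tolist())
for n,M,U in w:print([ray(n,u,m[2]).round() for u,m in zip(U,M)])
E
```

```text
tray [ 5.48251e+02 -1.72865e+02 -3.16000e-01] [[0.0, -1.4], [-0.6, -0.6], [0.2, 0.4], [-0.7, 1.2], [0.5, -0.3], [-0.6, -0.5], [0.5, 0.0], [1.0, -0.4], [-0.2, -0.2]]
tray-top [ 5.48084e+02 -1.73083e+02 -3.21000e-01] [[0.3, -1.4], [-0.3, -0.3], [0.1, 0.5], [-0.7, 1.0], [0.6, -0.2]]
L [510.548 329.663  -0.802] [[-0.6, 1.2], [0.6, -0.2], [-0.1, -0.9], [-0.9, 0.0], [0.3, -1.1], [0.6, 1.2]]
w [666.772 138.256   6.872] [[-1.6, -0.1], [0.4, -1.1], [1.3, -0.4], [-0.8, 1.8], [0.4, 0.3]]
w2 [6.66772e+02 1.38256e+02 5.89000e-01] [[-1.6, -0.1], [0.4, -1.1], [1.3, -0.4], [-0.8, 1.8], [0.4, 0.3]]
[array([669., 172.,  40.]), array([699., 127.,  40.]), array([664., 104.,  40.]), array([636., 149.,  40.]), array([668., 139.,  66.])]
```

```bash
cat >> h.py <<'E'
def plan(tgt,yaw,n,st=None):
    """n equal rows from the present (or st=(xyz,yaw)) to tgt,yaw; prints rows in the tool's axes and units"""
    if st is None:
        o=bot.get_obs(); p=o['tool_pos'].copy(); y=o['tcp_rot'][2]
    else: p,y=np.array(st[0],float),st[1]
    tgt=np.array(tgt,float); dy=(yaw-y+np.pi)%(2*np.pi)-np.pi; d=(tgt-p)/n/80
    for i in range(n):
        a=y+dy*i/n; c,s=np.cos(a),np.sin(a)
        print([round(c*d[0]+s*d[1],2),round(s*d[0]-c*d[1],2),round(-d[2],2)],round(-dy/n/.1,2))
E
cat >> m.py <<'E'
T=fit(tray,(547,-173,-.31))[0];PL=fit(L,(479,327,-.85))[0];PW=fit(w,(670,136,.6))[0]
E
python3 - <<'E'
from m import *
tab=place([(-14,-34,0)],PL)[0]; print('tab pick',tab,'yaw',PL[2]+np.pi)
print('tab place',place([(-14,-34,0)],T)[0],T[2]+np.pi,'pocket',place([(-3,22,0)],T)[0],T[2]+np.pi/2)
print('tab check', ray('top',(105+183/4,125+415/4),46))
e,R,f,cx,cy=cam('side')
print('post foot',ray('side',(328,118),0)); 
for u in [(345,20),(345,118),(355,20),(318,95),(372,15)]:
    d=R@np.array([(u[0]-cx)/f,(u[1]-cy)/f,1]); 
    for Y in(-477,-430): print(u,Y,(e+d*(Y-e[1])/d[1]).round())
for u in [(437,318),(450,280),(510,290),(440,310)]: print(u,ray('top',u,0).round(),ray('top',u,100).round())
E
```

```text
tab pick [476.37660695 316.08792755   0.        ] yaw 2.339543802558903
tab place [ 524.38633522 -200.83754571    0.        ] 2.8258880879859007 pocket [ 552.22992403 -151.02053494    0.        ] 1.2550917611910042
tab check [475.06024763 317.44083524  46.        ]
post foot [ 324.8679468  -402.26319103    0.        ]
(345, 20) -477 [ 286. -477.  296.]
(345, 20) -430 [ 296. -430.  308.]
(345, 118) -477 [ 250. -477.  -40.]
(345, 118) -430 [ 260. -430.  -16.]
(355, 20) -477 [ 255. -477.  295.]
(355, 20) -430 [ 266. -430.  308.]
(318, 95) -477 [ 353. -477.   51.]
(318, 95) -430 [ 360. -430.   72.]
(372, 15) -477 [ 205. -477.  309.]
(372, 15) -430 [ 217. -430.  321.]
(437, 318) [ 285. -358.    0.] [ 297. -309.  100.]
(450, 280) [ 373. -396.    0.] [ 375. -343.  100.]
(510, 290) [ 352. -537.    0.] [ 357. -468.  100.]
(440, 310) [ 303. -366.    0.] [ 313. -316.  100.]
```

```bash
python3 - <<'E'
from h import *
t=cv2.imread('pics/top0.png');s=cv2.imread('pics/side0.png')
o=np.zeros((560,800,3),np.uint8)
a=cv2.resize(s[0:140,300:400],None,fx=4,fy=4,interpolation=2);b=cv2.resize(t[260:384,415:512],None,fx=4,fy=4,interpolation=2)
o[:560,:400]=a;o[:496,405:793]=b;cv2.imwrite('pics/c3.png',o)
print(proj('top',[[218,-477,227]]),proj('side',[[218,-477,227]]))
E
```

```text
[[577.59315508 379.46082318]] [[363.99568343  42.12528082]]
```

View pics/c3.png

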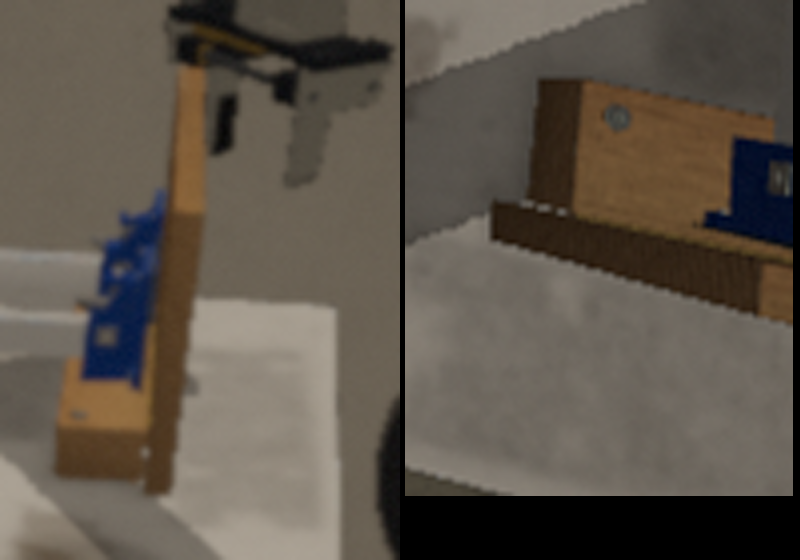

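```bash
python3 - <<'E'
from h import *
for z in (150,200,250,300): print(z,ray('top',(504,332),z).round(),ray('side',(346,53),z).round())
plan([218,-477,350],.4287,3,([218,-477,227],.4287)) 
print(); plan([450,150,340],2.0,16,([218,-477,350],.4287))
E
```

```text
150 [ 280. -412.  150.] [ 245. -604.  150.]
200 [ 287. -379.  200.] [ 276. -458.  200.]
250 [ 295. -346.  250.] [ 307. -312.  250.]
300 [ 303. -313.  300.] [ 339. -166.  300.]
[np.float64(0.0), np.float64(0.0), np.float64(-0.51)] -0.0
[np.float64(0.0), np.float64(0.0), np.float64(-0.51)] -0.0
[np.float64(0.0), np.float64(0.0), np.float64(-0.51)] -0.0

[np.float64(0.37), np.float64(-0.37), np.float64(0.01)] -0.98
[np.float64(0.4), np.float64(-0.33), np.float64(0.01)] -0.98
[np.float64(0.43), np.float64(-0.29), np.float64(0.01)] -0.98
[np.float64(0.46), np.float64(-0.25), np.float64(0.01)] -0.98
[np.float64(0.48), np.float64(-0.2), np.float64(0.01)] -0.98
[np.float64(0.5), np.float64(-0.15), np.float64(0.01)] -0.98
[np.float64(0.51), np.float64(-0.1), np.float64(0.01)] -0.98
[np.float64(0.52), np.float64(-0.05), np.float64(0.01)] -0.98
[np.float64(0.52), np.float64(-0.0), np.float64(0.01)] -0.98
[np.float64(0.52), np.float64(0.05), np.float64(0.01)] -0.98
[np.float64(0.51), np.float64(0.1), np.float64(0.01)] -0.98
[np.float64(0.5), np.float64(0.15), np.float64(0.01)] -0.98
[np.float64(0.48), np.float64(0.2), np.float64(0.01)] -0.98
[np.float64(0.46), np.float64(0.25), np.float64(0.01)] -0.98
[np.float64(0.43), np.float64(0.29), np.float64(0.01)] -0.98
[np.float64(0.4), np.float64(0.33), np.float64(0.01)] -0.98
```

>>> jog_arm(
  targets=[
    {"xyz":[0,0,-0.5],"spin":0},
    {"xyz":[0,0,-0.5],"spin":0},
    {"xyz":[0,0,-0.5],"spin":0},
    {"xyz":[0,0,-0.4],"spin":0},
    {"xyz":[0.37,-0.37,0],"spin":-1},
    {"xyz":[0.4,-0.33,0],"spin":-1},
    {"xyz":[0.43,-0.29,0],"spin":-1},
    {"xyz":[0.46,-0.25,0],"spin":-1},
    {"xyz":[0.48,-0.2,0],"spin":-1},
    {"xyz":[0.5,-0.15,0],"spin":-1},
  ],
  gripper=70,
)

```text
time: 1.35
tool_pos: [304.2, -241.1, 378.4]
tcp_rot: [-3.141, -0.0, 1.032]
contact_force: [1.1, -0.1, -0.7]
grip_width: 64.4
finger_force: 0.0
```

```bash
python3 - <<'E'
from h import *
plan([475.5,316.5,140],2.34,14)
E
```

```text
[np.float64(0.51), np.float64(-0.12), np.float64(0.21)] -0.93
[np.float64(0.52), np.float64(-0.08), np.float64(0.21)] -0.93
[np.float64(0.52), np.float64(-0.03), np.float64(0.21)] -0.93
[np.float64(0.52), np.float64(0.02), np.float64(0.21)] -0.93
[np.float64(0.52), np.float64(0.07), np.float64(0.21)] -0.93
[np.float64(0.51), np.float64(0.12), np.float64(0.21)] -0.93
[np.float64(0.49), np.float64(0.16), np.float64(0.21)] -0.93
[np.float64(0.48), np.float64(0.21), np.float64(0.21)] -0.93
[np.float64(0.46), np.float64(0.25), np.float64(0.21)] -0.93
[np.float64(0.43), np.float64(0.29), np.float64(0.21)] -0.93
[np.float64(0.4), np.float64(0.33), np.float64(0.21)] -0.93
[np.float64(0.37), np.float64(0.37), np.float64(0.21)] -0.93
[np.float64(0.33), np.float64(0.4), np.float64(0.21)] -0.93
[np.float64(0.29), np.float64(0.43), np.float64(0.21)] -0.93
```

>>> jog_arm(
  targets=[
    {"xyz":[0.51,-0.12,0.21],"spin":-0.93},
    {"xyz":[0.52,-0.08,0.21],"spin":-0.93},
    {"xyz":[0.52,-0.03,0.21],"spin":-0.93},
    {"xyz":[0.52,0.02,0.21],"spin":-0.93},
    {"xyz":[0.52,0.07,0.21],"spin":-0.93},
    {"xyz":[0.51,0.12,0.21],"spin":-0.93},
    {"xyz":[0.49,0.16,0.21],"spin":-0.93},
    {"xyz":[0.48,0.21,0.21],"spin":-0.93},
    {"xyz":[0.46,0.25,0.21],"spin":-0.93},
    {"xyz":[0.43,0.29,0.21],"spin":-0.93},
  ],
)

```text
time: 2.6
tool_pos: [428.1, 157.7, 209.9]
tcp_rot: [-3.141, 0.0, 1.962]
contact_force: [0.9, -0.5, -1.2]
grip_width: 64.3
finger_force: 0.0
```

>>> jog_arm(
  targets=[
    {"xyz":[0.4,0.33,0.21],"spin":-0.93},
    {"xyz":[0.37,0.37,0.21],"spin":-0.93},
    {"xyz":[0.33,0.4,0.21],"spin":-0.93},
    {"xyz":[0.29,0.43,0.21],"spin":-0.93},
    {"xyz":[0,0,0],"spin":0},
    {"xyz":[0,0,0],"spin":0},
    {"xyz":[0,0,0],"spin":0},
    {"xyz":[0,0,0],"spin":0},
    {"xyz":[0,0,0],"spin":0},
    {"xyz":[0,0,0],"spin":0},
  ],
)

```text
time: 3.85
tool_pos: [478.3, 314.7, 143.7]
tcp_rot: [3.141, 0.0, 2.33]
contact_force: [-0.1, 0.1, -1.1]
grip_width: 64.2
finger_force: 0.0
```

```bash
python3 - <<'E'
from h import *
s=cv2.imread('pics/side0.png')
o=np.zeros((500,800,3),np.uint8)
o[:400,:400]=cv2.resize(s[245:325,260:340],None,fx=5,fy=5,interpolation=2)
o[:400,400:]=cv2.resize(s[170:250,180:260],None,fx=5,fy=5,interpolation=2)
cv2.imwrite('pics/c4.png',o)
E
```

```text
(no output)
```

View pics/c4.png

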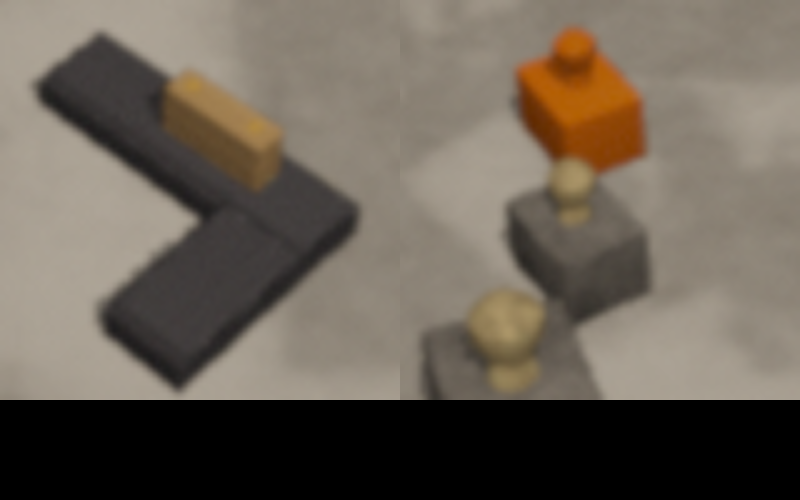

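```bash
cat >> m.py <<'E'
L+=[('side',L[0][1],k([(355,207),(100,35),(38,85),(180,370),(105,310),(205,218)],260,245,5)),
('side',[(11,-42,46),(-39,-42,46),(-39,-26,46),(11,-26,46)],k([(187,72),(282,128),(262,155),(164,92)],260,245,5)),
('top',[(11,-26,46),(11,-42,46),(-39,-42,46),(-39,-26,46)],k([(207,378),(223,398),(160,452),(145,433)],105,125,4))]
w[0][1][4]=(0,0,59)
w+=[('side',[(22.5,-30,40),(-22.5,30,40),(22.5,30,40),(0,0,59),(22.5,30,0),(-22.5,30,0)],k([(107,207),(245,232),(172,265),(172,180),(172,318),(249,285)],180,170,5)),
('top',[(-22.5,-30,0),(-22.5,30,0)],k([(560,127),(487,180)],105,125,4))]
E
python3 - <<'E'
from m import *
for o,p in((L,PL),(w,PW),(L[2:3],PL),(L[3:],PL)):
    x,r=fit(o,p); print(x.round(3),r.tolist())
    if o[0] in L: print(place([(-14,-34,0)],x))
E
```

```text
[511.936 332.185  -0.798] [[-1.5, 0.6], [-0.5, -1.0], [-1.2, -1.5], [-1.9, -0.4], [-0.7, -1.6], [-0.4, 0.6], [1.7, -1.0], [0.4, -1.7], [-0.1, -2.0], [0.5, -0.7], [-0.5, -1.1], [2.9, -2.9], [0.6, -0.8], [0.9, 0.9], [-0.3, -0.1], [-0.1, -0.6], [0.1, -1.3], [0.5, -1.4], [-0.3, -0.2], [-1.0, -0.5]]
[[477.82051041 318.46950888   0.        ]]
[6.69242e+02 1.38063e+02 6.13000e-01] [[-1.5, -0.7], [0.1, -2.1], [1.4, -1.7], [-0.3, 0.9], [0.7, 0.3], [-1.1, -1.0], [1.1, -0.3], [-1.0, 0.8], [-0.0, 0.8], [0.5, 3.2], [1.4, 1.9], [1.8, 0.9], [0.4, 0.3]]
[511.813 334.133  -0.753] [[-0.2, -0.4], [0.9, 0.6], [-0.0, -0.1], [-0.6, -0.1]]
[[478.35332231 318.88753897   0.        ]]
[510.138 331.191  -0.81 ] [[0.4, -0.4], [0.7, -0.4], [-0.3, 0.6], [-0.9, 0.2]]
[[475.85520503 317.89946896   0.        ]]
```

>>> jog_arm(
  targets=[
    {"xyz":[0.04,0.02,0.3],"spin":-0.1},
    {"xyz":[0,0,0.3],"spin":0},
    {"xyz":[0,0,0.3],"spin":0},
    {"xyz":[0,0,0.3],"spin":0},
    {"xyz":[0,0,0.15],"spin":0},
    {"xyz":[0,0,0.05],"spin":0},
    {"xyz":[0,0,0.03],"spin":0},
    {"xyz":[0,0,0],"spin":0},
    {"xyz":[0,0,0],"spin":0},
    {"xyz":[0,0,0],"spin":0},
  ],
)

```text
time: 5.1
tool_pos: [477.3, 318.4, 29.4]
tcp_rot: [3.141, 0.0, 2.341]
contact_force: [1.6, 0.8, -1.5]
grip_width: 64.3
finger_force: 0.0
```

>>> jog_arm(
  targets=[
    {"xyz":[0,0,0.05],"spin":0},
    {"xyz":[0,0,0.01],"spin":0},
    {"xyz":[0,0,0],"spin":0},
    {"xyz":[0,0,0],"spin":0},
    {"xyz":[0,0,0],"spin":0},
    {"xyz":[0,0,0],"spin":0},
    {"xyz":[0,0,0],"spin":0},
    {"xyz":[0,0,0],"spin":0},
    {"xyz":[0,0,0],"spin":0},
    {"xyz":[0,0,0],"spin":0},
  ],
  gripper=0,
)

```text
time: 6.35
tool_pos: [477.2, 318.3, 24.3]
tcp_rot: [3.142, 0.0, 2.341]
contact_force: [1.0, -0.8, 0.1]
grip_width: 15.7
finger_force: 30.0
```

```bash
python3 - <<'E'
from h import *
plan([524.4,-200.8,125],2.826,12,([477.2,318.3,125],2.341))
E
```

```text
[np.float64(-0.42), np.float64(-0.34), np.float64(-0.0)] -0.4
[np.float64(-0.41), np.float64(-0.36), np.float64(-0.0)] -0.4
[np.float64(-0.39), np.float64(-0.37), np.float64(-0.0)] -0.4
[np.float64(-0.38), np.float64(-0.39), np.float64(-0.0)] -0.4
[np.float64(-0.36), np.float64(-0.4), np.float64(-0.0)] -0.4
[np.float64(-0.35), np.float64(-0.42), np.float64(-0.0)] -0.4
[np.float64(-0.33), np.float64(-0.43), np.float64(-0.0)] -0.4
[np.float64(-0.31), np.float64(-0.45), np.float64(-0.0)] -0.4
[np.float64(-0.29), np.float64(-0.46), np.float64(-0.0)] -0.4
[np.float64(-0.27), np.float64(-0.47), np.float64(-0.0)] -0.4
[np.float64(-0.25), np.float64(-0.48), np.float64(-0.0)] -0.4
[np.float64(-0.23), np.float64(-0.49), np.float64(-0.0)] -0.4
```

>>> jog_arm(
  targets=[
    {"xyz":[0,0,-0.1],"spin":0},
    {"xyz":[0,0,-0.2],"spin":0},
    {"xyz":[0,0,-0.3],"spin":0},
    {"xyz":[0,0,-0.3],"spin":0},
    {"xyz":[0,0,-0.3],"spin":0},
    {"xyz":[0,0,-0.1],"spin":0},
    {"xyz":[0,0,0],"spin":0},
    {"xyz":[0,0,0],"spin":0},
    {"xyz":[0,0,0],"spin":0},
    {"xyz":[0,0,0],"spin":0},
  ],
)

```text
time: 7.6
tool_pos: [476.9, 318.2, 127.7]
tcp_rot: [-3.14, -0.0, 2.341]
contact_force: [-0.4, 0.2, -4.0]
grip_width: 16.1
finger_force: 30.0
```

>>> jog_arm(
  targets=[
    {"xyz":[-0.42,-0.34,0],"spin":-0.4},
    {"xyz":[-0.41,-0.36,0],"spin":-0.4},
    {"xyz":[-0.39,-0.37,0],"spin":-0.4},
    {"xyz":[-0.38,-0.39,0],"spin":-0.4},
    {"xyz":[-0.36,-0.4,0],"spin":-0.4},
    {"xyz":[-0.35,-0.42,0],"spin":-0.4},
    {"xyz":[-0.33,-0.43,0],"spin":-0.4},
    {"xyz":[-0.31,-0.45,0],"spin":-0.4},
    {"xyz":[-0.29,-0.46,0],"spin":-0.4},
    {"xyz":[-0.27,-0.47,0],"spin":-0.4},
  ],
)

```text
time: 8.85
tool_pos: [515.7, -115.7, 128.3]
tcp_rot: [-3.142, 0.0, 2.742]
contact_force: [2.1, -0.3, -5.4]
grip_width: 15.7
finger_force: 30.0
```

>>> jog_arm(
  targets=[
    {"xyz":[-0.25,-0.48,0],"spin":-0.4},
    {"xyz":[-0.23,-0.49,0],"spin":-0.4},
    {"xyz":[0,0,0],"spin":0},
    {"xyz":[0,0,0],"spin":0},
    {"xyz":[0,0,0],"spin":0},
    {"xyz":[0,0,0],"spin":0},
    {"xyz":[0,0,0],"spin":0},
    {"xyz":[0,0,0],"spin":0},
    {"xyz":[0,0,0],"spin":0},
    {"xyz":[0,0,0],"spin":0},
  ],
)

```text
time: 10.1
tool_pos: [522.4, -200.5, 128.3]
tcp_rot: [-3.141, 0.0, 2.821]
contact_force: [1.3, -0.1, -5.0]
grip_width: 15.6
finger_force: 30.0
```

```bash
python3 - <<'E'
from h import *
t=bot.capture('top');s=bot.capture('side')
o=np.zeros((500,800,3),np.uint8)
o[:480,:400]=cv2.resize(t[145:265,300:400],None,fx=4,fy=4,interpolation=2)
o[:480,400:]=cv2.resize(s[70:190,215:315],None,fx=4,fy=4,interpolation=2)
cv2.imwrite('pics/c5.png',o)
E
```

```text
(no output)
```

View pics/c5.png

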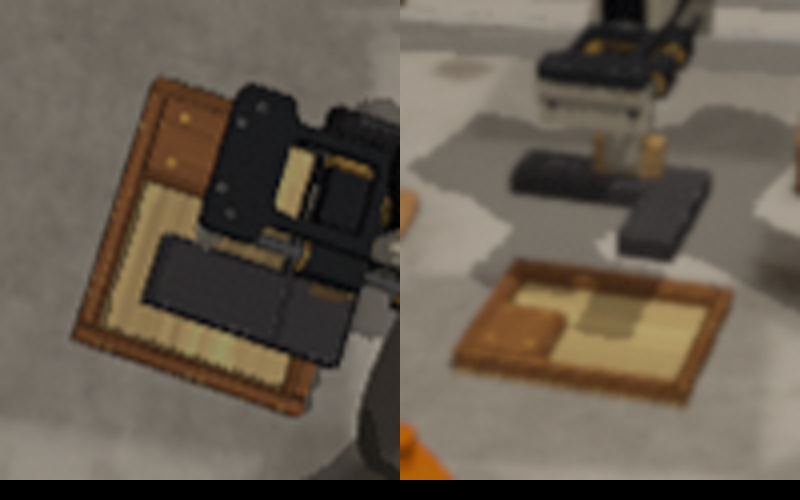

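The L hangs over the tray in the right orientation, short leg towards local -x/+y. I'll check its pose in the hand against the tray.

```bash
python3 - <<'E'
from m import *
o=[('top',[(-70,54,124),(-30,54,124),(-70,-54,124)],k([(143,302),(165,235),(335,366)],300,145,4)),
('side',[(-70,-54,124),(70,-54,124),(70,-14,124),(-30,54,124)],k([(310,173),(122,153),(112,180),(221,238)],215,70,4))]
for q in (o,o[:1]):
    x,r=fit(q,(548,-173,-.318)); print(x.round(3),r.tolist(),place([(-14,-34,0)],x))
x,r=fit([('top',[(87,71,20),(-87,71,20),(-87,-71,20)],k([(155,78),(77,332),(303,410)],300,145,4))],T);print(x,r.tolist())
print(T)
E
```

```text
[ 5.45800e+02 -1.66365e+02 -2.80000e-01] [[-0.5, 0.4], [-1.3, -0.5], [1.0, -0.5], [0.9, -0.4], [0.7, -0.3], [-0.9, -1.0], [0.2, -0.3]] [[ 522.95957328 -195.1797056     0.        ]]
[ 5.44566e+02 -1.68294e+02 -3.05000e-01] [[-0.2, 0.1], [-0.5, -0.7], [0.9, 0.5]] [[ 520.98881383 -196.50929793    0.        ]]
[ 5.49326103e+02 -1.72401858e+02 -3.05050139e-01] [[0.1, -1.6], [-0.3, 0.6], [0.2, 0.2]]
[ 5.48250959e+02 -1.72864707e+02 -3.15704566e-01]
```

>>> jog_arm(
  targets=[
    {"xyz":[-0.02,0,0.2],"spin":0},
    {"xyz":[0,0,0.3],"spin":0},
    {"xyz":[0,0,0.2],"spin":0},
    {"xyz":[0,0,0.15],"spin":0},
    {"xyz":[0,0,0.07],"spin":0},
    {"xyz":[0,0,0.04],"spin":0},
    {"xyz":[0,0,0],"spin":0},
    {"xyz":[0,0,0],"spin":0},
    {"xyz":[0,0,0],"spin":0},
    {"xyz":[0,0,0],"spin":0},
  ],
)

```text
time: 11.45
tool_pos: [524.0, -201.0, 51.8]
tcp_rot: [-3.141, 0.0, 2.821]
contact_force: [1.2, -0.3, -4.0]
grip_width: 15.6
finger_force: 30.0
```

```bash
python3 - <<'E'
from h import *
t=bot.capture('top');s=bot.capture('side');cv2.imwrite('pics/t6.png',t);cv2.imwrite('pics/s6.png',s)
print(bot.get_obs()['tool_pos'])
o=np.zeros((500,800,3),np.uint8)
o[:500,:400]=cv2.resize(t[155:255,310:390],None,fx=5,fy=5,interpolation=2)
o[:400,400:]=cv2.resize(s[110:190,225:305],None,fx=5,fy=5,interpolation=2)
cv2.imwrite('pics/c6.png',o)
E
```

```text
[ 523.96888839 -201.01173513   51.63258371]
```

View pics/c6.png

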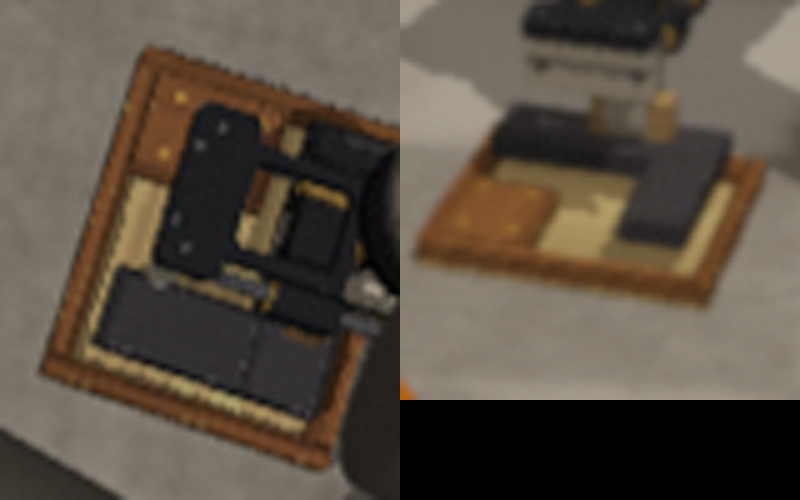

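```bash
python3 - <<'E'
from m import *
z=47.4
o=[('top',[(-70,54,z),(-30,54,z),(-70,-54,z)],k([(92,345),(117,268),(302,418)],310,155,5)),
('side',[(-70,-54,z),(70,-14,z),(-30,54,z-20),(-70,54,z-20)],k([(333,135),(95,130),(222,236),(285,248)],225,110,5))]
tr=[('top',[(87,71,20),(-87,71,20),(-87,-71,20)],k([(148,47),(43,366),(325,463)],310,155,5)),
('side',[(87,71,20),(-87,71,20),(-87,-71,20)],k([(17,243),(311,288),(368,160)],225,110,5))]
for nm,q in (('L',o),('Ltop',o[:1]),('tray',tr),('traytop',tr[:1])):
    x,r=fit(q,(548,-173,-.318)); print(nm,x.round(3),r.tolist(),place([(-14,-34,0)],x)[0].round(1))
# expected L pixels from hand
c=np.array([524,-201.,0]); yaw=2.821-np.pi
org=place([(14,34,0)],(524,-201,yaw))[0]; print('L from hand',org,yaw)
print((proj('top',place(o[0][1],(org[0],org[1],yaw)))-np.array(o[0][2])).round(1).tolist(),(proj('side',place(o[1][1],(org[0],org[1],yaw)))-np.array(o[1][2])).round(1).tolist())
E
```

```text
L [ 5.46555e+02 -1.69559e+02 -3.25000e-01] [[0.0, -0.6], [0.1, -1.1], [2.4, 0.6], [1.2, -0.2], [-0.4, 0.7], [-0.2, 2.2], [0.9, 2.0]] [ 522.4 -197.3    0. ]
Ltop [ 5.46134e+02 -1.67768e+02 -3.12000e-01] [[-0.5, -0.0], [-0.6, -0.6], [2.1, 0.6]] [ 522.4 -195.8    0. ]
tray [ 5.48054e+02 -1.71992e+02 -3.16000e-01] [[-0.4, -1.2], [-0.1, 0.5], [0.3, 0.9], [-0.3, -0.4], [-0.3, -0.2], [0.1, 0.3]] [ 524.2 -199.9    0. ]
traytop [ 5.48613e+02 -1.72214e+02 -3.20000e-01] [[-0.2, -1.5], [-0.1, 0.2], [0.3, 0.7]] [ 524.6 -200.1    0. ]
L from hand [ 548.001072   -173.14414706    0.        ] -0.32059265358979294
[[1.6, -1.0], [1.6, -1.5], [4.1, -0.1]] [[0.5, -0.9], [-0.9, 0.2], [-0.6, 1.5], [0.5, 1.2]]
```

>>> jog_arm(
  targets=[
    {"xyz":[-0.02,-0.02,0],"spin":0},
    {"xyz":[0,0,0.05],"spin":0},
    {"xyz":[0,0,0.05],"spin":0},
    {"xyz":[0,0,0.04],"spin":0},
    {"xyz":[0,0,0.04],"spin":0},
    {"xyz":[0,0,0.03],"spin":0},
    {"xyz":[0,0,0.02],"spin":0},
    {"xyz":[0,0,0.02],"spin":0},
    {"xyz":[0,0,0],"spin":0},
    {"xyz":[0,0,0],"spin":0},
  ],
)

```text
time: 12.8
tool_pos: [525.0, -203.1, 31.6]
tcp_rot: [-3.141, 0.0, 2.821]
contact_force: [1.4, 0.9, -6.1]
grip_width: 15.7
finger_force: 30.0
```

>>> jog_arm(
  targets=[
    {"xyz":[0,0,0.01],"spin":0},
    {"xyz":[0,0,0.01],"spin":0},
    {"xyz":[0,0,0.01],"spin":0},
    {"xyz":[0,0,0.01],"spin":0},
    {"xyz":[0,0,0],"spin":0},
    {"xyz":[0,0,0],"spin":0},
    {"xyz":[0,0,0],"spin":0},
    {"xyz":[0,0,0],"spin":0},
    {"xyz":[0,0,0],"spin":0},
    {"xyz":[0,0,0],"spin":0},
  ],
)

```text
time: 14.05
tool_pos: [524.9, -203.0, 28.4]
tcp_rot: [-3.142, 0.0, 2.821]
contact_force: [-0.7, 0.6, -3.4]
grip_width: 15.8
finger_force: 30.0
```

>>> jog_arm(
  targets=[
    {"xyz":[0,0,0.01],"spin":0},
    {"xyz":[0,0,0.01],"spin":0},
    {"xyz":[0,0,0],"spin":0},
    {"xyz":[0,0,0],"spin":0},
    {"xyz":[0,0,0],"spin":0},
    {"xyz":[0,0,0],"spin":0},
    {"xyz":[0,0,0],"spin":0},
    {"xyz":[0,0,0],"spin":0},
    {"xyz":[0,0,0],"spin":0},
    {"xyz":[0,0,0],"spin":0},
  ],
)

```text
time: 15.3
tool_pos: [524.9, -203.0, 28.3]
tcp_rot: [-3.141, 0.001, 2.821]
contact_force: [-4.6, 1.7, 10.4]
grip_width: 16.0
finger_force: 30.0
```

>>> jog_arm(
  targets=[
    {"xyz":[0,0,0],"spin":0},
    {"xyz":[0,0,0],"spin":0},
    {"xyz":[0,0,0],"spin":0},
    {"xyz":[0,0,0],"spin":0},
    {"xyz":[0,0,0],"spin":0},
    {"xyz":[0,0,-0.2],"spin":0},
    {"xyz":[0,0,-0.4],"spin":0},
    {"xyz":[0,0,-0.5],"spin":0},
    {"xyz":[0,0,-0.5],"spin":0},
    {"xyz":[0,0,0],"spin":0},
  ],
  gripper=60,
)

```text
time: 16.55
tool_pos: [526.8, -204.0, 159.2]
tcp_rot: [-3.14, 0.008, 2.821]
contact_force: [1.3, -0.5, -0.6]
grip_width: 55.5
finger_force: 0.0
```

```bash
python3 - <<'E'
from h import *
plan([669,138,140],2.17,10)
E
```

```text
[np.float64(-0.03), np.float64(0.46), np.float64(0.02)] 0.65
[np.float64(-0.0), np.float64(0.46), np.float64(0.02)] 0.65
[np.float64(0.03), np.float64(0.46), np.float64(0.02)] 0.65
[np.float64(0.06), np.float64(0.46), np.float64(0.02)] 0.65
[np.float64(0.09), np.float64(0.45), np.float64(0.02)] 0.65
[np.float64(0.12), np.float64(0.45), np.float64(0.02)] 0.65
[np.float64(0.14), np.float64(0.44), np.float64(0.02)] 0.65
[np.float64(0.17), np.float64(0.43), np.float64(0.02)] 0.65
[np.float64(0.2), np.float64(0.42), np.float64(0.02)] 0.65
[np.float64(0.23), np.float64(0.4), np.float64(0.02)] 0.65
```

>>> jog_arm(
  targets=[
    {"xyz":[-0.03,0.46,0],"spin":0.65},
    {"xyz":[0,0.46,0],"spin":0.65},
    {"xyz":[0.03,0.46,0],"spin":0.65},
    {"xyz":[0.06,0.46,0],"spin":0.65},
    {"xyz":[0.09,0.45,0],"spin":0.65},
    {"xyz":[0.12,0.45,0],"spin":0.65},
    {"xyz":[0.14,0.44,0],"spin":0.65},
    {"xyz":[0.17,0.43,0],"spin":0.65},
    {"xyz":[0.2,0.42,0],"spin":0.65},
    {"xyz":[0.23,0.4,0],"spin":0.65},
  ],
)

```text
time: 17.8
tool_pos: [665.1, 140.1, 153.8]
tcp_rot: [-3.14, -0.001, 2.169]
contact_force: [1.0, 0.2, -0.9]
grip_width: 55.2
finger_force: 0.0
```

```bash
python3 - <<'E'
from h import *
t=bot.capture('top');s=bot.capture('side')
cv2.imwrite('pics/t7.png',t);cv2.imwrite('pics/s7.png',s);print(bot.get_obs()['tool_pos'])
o=np.zeros((500,800,3),np.uint8)
o[:500,:400]=cv2.resize(t[155:255,310:390],None,fx=5,fy=5,interpolation=2)
o[:400,400:]=cv2.resize(s[110:190,225:305],None,fx=5,fy=5,interpolation=2)
cv2.imwrite('pics/c7.png',o)
E
```

```text
[665.2286522  142.54498529 153.39754747]
```

View pics/c7.png

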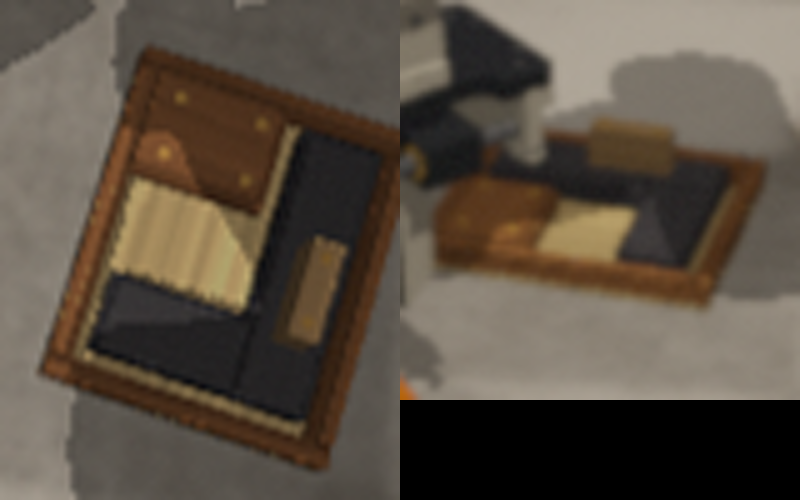

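The L lies flat beside the filler, with an open pocket left of its tab in the top view: L inner corner (247,310), filler corner (257,210) in the crop. Next I'll measure the pocket and the knob's position.

```bash
python3 - <<'E'
from m import *
LL=[('top',[(-30,-14,24),(-30,54,24),(-70,54,24),(-70,-54,24),(70,-14,24),(70,-54,24)],k([(248,310),(112,275),(88,353),(302,418),(302,130),(380,150)],310,155,5))]
tr=[('top',[(87,71,20),(-87,71,20),(-87,-71,20),(24,-8,20)],k([(148,47),(43,366),(325,463),(257,212)],310,155,5))]
l,r=fit(LL,T);print(l,r.tolist()); t,r=fit(tr,T);print(t,r.tolist())
d=l[:2]-t[:2]; c,s=np.cos(T[2]),np.sin(T[2]); print('L in tray',c*d[0]+s*d[1],-s*d[0]+c*d[1],l[2]-t[2])
PW2,r=fit(w,(670,136,.6));print('w',PW2); 
print('knob top',ray('top',k([(499,98)],105,125,4)[0],59),'knob side',ray('side',k([(172,180)],180,170,5)[0],59))
E
```

```text
[ 5.47210841e+02 -1.71483110e+02 -3.02829568e-01] [[-0.2, 1.3], [-0.1, -0.6], [0.1, -0.6], [0.8, 0.8], [-0.3, -0.8], [-0.2, 0.2]]
[ 5.47913595e+02 -1.71525605e+02 -3.19404959e-01] [[-0.4, -1.2], [-0.4, 0.5], [0.0, 1.0], [1.1, -0.5]]
L in tray -0.6812172148847144 -0.1777999912722485 0.016575390409707458
w [6.69242078e+02 1.38062777e+02 6.13198887e-01]
knob top [669.27273974 140.31154019  59.        ] knob side [669.41884546 134.95275419  59.        ]
```

>>> jog_arm(
  targets=[
    {"xyz":[-0.07,0.01,0],"spin":0},
    {"xyz":[0,0,0.2],"spin":0},
    {"xyz":[0,0,0.3],"spin":0},
    {"xyz":[0,0,0.3],"spin":0},
    {"xyz":[0,0,0.2],"spin":0},
    {"xyz":[0,0,0.15],"spin":0},
    {"xyz":[0,0,0.1],"spin":0},
    {"xyz":[0,0,0.04],"spin":0},
    {"xyz":[0,0,0],"spin":0},
    {"xyz":[0,0,0],"spin":0},
  ],
)

```text
time: 19.15
tool_pos: [669.5, 134.9, 52.1]
tcp_rot: [3.141, 0.001, 2.171]
contact_force: [1.0, -1.0, -1.0]
grip_width: 54.9
finger_force: 0.0
```

>>> jog_arm(
  targets=[
    {"xyz":[0.03,0.02,0],"spin":0},
    {"xyz":[0,0,0.06],"spin":0},
    {"xyz":[0,0,0.05],"spin":0},
    {"xyz":[0,0,0],"spin":0},
    {"xyz":[0,0,0],"spin":0},
    {"xyz":[0,0,0],"spin":0},
    {"xyz":[0,0,0],"spin":0},
    {"xyz":[0,0,0],"spin":0},
    {"xyz":[0,0,0],"spin":0},
    {"xyz":[0,0,0],"spin":0},
  ],
)

```text
time: 20.4
tool_pos: [669.1, 137.7, 42.7]
tcp_rot: [-3.142, 0.0, 2.171]
contact_force: [1.0, -0.2, -0.7]
grip_width: 55.0
finger_force: 0.0
```

>>> jog_arm(
  targets=[
    {"xyz":[0,0,0],"spin":0},
    {"xyz":[0,0,0],"spin":0},
    {"xyz":[0,0,0],"spin":0},
    {"xyz":[0,0,0],"spin":0},
    {"xyz":[0,0,0],"spin":0},
    {"xyz":[0,0,0],"spin":0},
    {"xyz":[0,0,0],"spin":0},
    {"xyz":[0,0,0],"spin":0},
    {"xyz":[0,0,0],"spin":0},
    {"xyz":[0,0,0],"spin":0},
  ],
  gripper=0,
)

```text
time: 21.65
tool_pos: [669.2, 137.8, 42.8]
tcp_rot: [3.141, 0.0, 2.171]
contact_force: [3.1, 1.3, -1.7]
grip_width: 19.4
finger_force: 30.0
```

>>> jog_arm(
  targets=[
    {"xyz":[0,0,-0.05],"spin":0},
    {"xyz":[0,0,-0.1],"spin":0},
    {"xyz":[0,0,-0.1],"spin":0},
    {"xyz":[0,0,0],"spin":0},
    {"xyz":[0,0,0],"spin":0},
    {"xyz":[0,0,0],"spin":0},
    {"xyz":[0,0,0],"spin":0},
    {"xyz":[0,0,0],"spin":0},
    {"xyz":[0,0,0],"spin":0},
    {"xyz":[0,0,0],"spin":0},
  ],
)

```text
time: 22.9
tool_pos: [669.1, 137.7, 62.7]
tcp_rot: [-3.141, 0.0, 2.171]
contact_force: [-0.3, -0.6, -9.7]
grip_width: 19.6
finger_force: 30.0
```

```bash
python3 - <<'E'
from h import *
t=bot.capture('top');s=bot.capture('side');o=bot.get_obs()
print(o['tool_pos'],o['moment'],o['contact_force'],o['grip_width'])
cv2.imwrite('pics/t8.png',t);cv2.imwrite('pics/s8.png',s)
o=np.zeros((500,800,3),np.uint8)
o[:500,:400]=cv2.resize(t[90:190,190:270],None,fx=5,fy=5,interpolation=2)
o[:500,400:]=cv2.resize(s[150:250,175:255],None,fx=5,fy=5,interpolation=2)
cv2.imwrite('pics/c8.png',o)
E
```

```text
[669.07325867 137.70564772  62.68877087] [ 0.06197546 -0.20521199  0.01215095] [ 1.33560145 -0.5234959  -9.41433547] 19.50733594728676
```

View pics/c8.png

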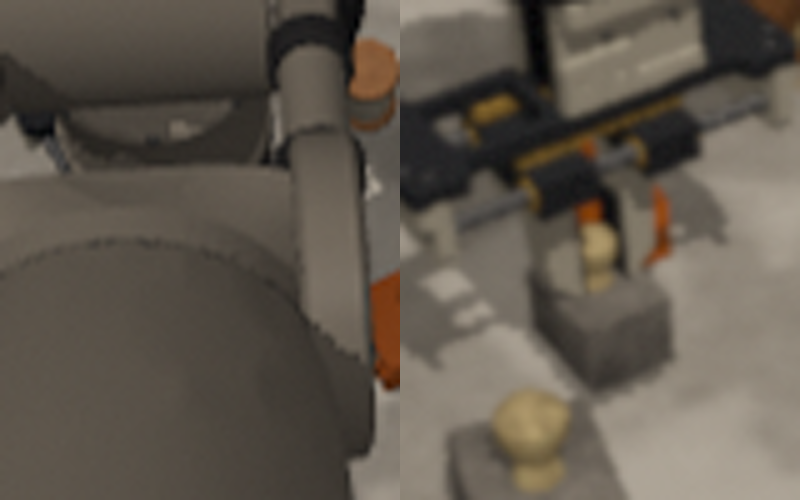

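```bash
python3 - <<'E'
from m import *
z=19.9
o=[('side',[(22.5,30,40+z),(-22.5,30,40+z),(22.5,30,z),(-22.5,30,z),(22.5,-30,40+z)],k([(197,325),(272,295),(200,390),(270,352),(130,275)],175,150,5))]
x,r=fit(o,(669,138,.6));print(x,r.tolist())
x,r=fit(w[1:2],(669,138,.6));print('before, side only',x,r.tolist())
for z in (59,60):print(proj('side',[[669.1,137.7,z+19.9]]),k([(198,245)],175,150,5), ray('side',k([(198,245)],175,150,5)[0],z+19.9))
E
```

```text
[669.46589144 133.2342765    0.67154025] [[-0.7, 0.7], [0.5, -1.5], [0.2, 1.0], [2.0, 0.3], [-1.9, -2.0]]
before, side only [6.70093442e+02 1.34920692e+02 6.27533884e-01] [[-1.4, -1.7], [0.9, -1.4], [-1.0, -0.1], [-0.3, -0.0], [0.4, 2.2], [1.2, 0.9]]
[[213.30673083 199.54170547]] [(214.2, 198.6)] [667.31345955 134.27247471  78.9       ]
[[213.26878309 199.19520022]] [(214.2, 198.6)] [667.13501746 135.56506721  79.9       ]
```

```bash
python3 - <<'E'
from h import *
plan([553.7,-153.4,145],1.245,10,([669.1,137.7,145],2.171))
E
```

```text
[np.float64(-0.22), np.float64(-0.32), np.float64(-0.0)] 0.93
[np.float64(-0.25), np.float64(-0.3), np.float64(-0.0)] 0.93
[np.float64(-0.27), np.float64(-0.28), np.float64(-0.0)] 0.93
[np.float64(-0.3), np.float64(-0.25), np.float64(-0.0)] 0.93
[np.float64(-0.32), np.float64(-0.22), np.float64(-0.0)] 0.93
[np.float64(-0.34), np.float64(-0.19), np.float64(-0.0)] 0.93
[np.float64(-0.36), np.float64(-0.16), np.float64(-0.0)] 0.93
[np.float64(-0.37), np.float64(-0.13), np.float64(-0.0)] 0.93
[np.float64(-0.38), np.float64(-0.09), np.float64(-0.0)] 0.93
[np.float64(-0.39), np.float64(-0.06), np.float64(-0.0)] 0.93
```

>>> jog_arm(
  targets=[
    {"xyz":[0,0,-0.1],"spin":0},
    {"xyz":[0,0,-0.2],"spin":0},
    {"xyz":[0,0,-0.25],"spin":0},
    {"xyz":[0,0,-0.25],"spin":0},
    {"xyz":[0,0,-0.2],"spin":0},
    {"xyz":[0,0,-0.05],"spin":0},
    {"xyz":[0,0,0],"spin":0},
    {"xyz":[0,0,0],"spin":0},
    {"xyz":[0,0,0],"spin":0},
    {"xyz":[0,0,0],"spin":0},
  ],
)

```text
time: 24.25
tool_pos: [668.9, 137.7, 146.2]
tcp_rot: [-3.141, -0.0, 2.171]
contact_force: [1.2, 0.2, -10.1]
grip_width: 19.6
finger_force: 30.0
```

>>> jog_arm(
  targets=[
    {"xyz":[-0.11,-0.16,0],"spin":0.46},
    {"xyz":[-0.12,-0.155,0],"spin":0.46},
    {"xyz":[-0.125,-0.15,0],"spin":0.46},
    {"xyz":[-0.13,-0.145,0],"spin":0.46},
    {"xyz":[-0.135,-0.14,0],"spin":0.46},
    {"xyz":[-0.14,-0.135,0],"spin":0.46},
    {"xyz":[-0.15,-0.13,0],"spin":0.46},
    {"xyz":[-0.155,-0.12,0],"spin":0.46},
    {"xyz":[-0.16,-0.115,0],"spin":0.46},
    {"xyz":[-0.165,-0.11,0],"spin":0.46},
  ],
)

```text
time: 25.5
tool_pos: [610.3, -8.7, 146.8]
tcp_rot: [3.141, 0.0, 1.708]
contact_force: [1.2, 0.2, -9.9]
grip_width: 19.5
finger_force: 30.0
```

>>> jog_arm(
  targets=[
    {"xyz":[-0.17,-0.1,0],"spin":0.46},
    {"xyz":[-0.175,-0.09,0],"spin":0.46},
    {"xyz":[-0.18,-0.085,0],"spin":0.46},
    {"xyz":[-0.182,-0.075,0],"spin":0.46},
    {"xyz":[-0.185,-0.07,0],"spin":0.46},
    {"xyz":[-0.187,-0.06,0],"spin":0.46},
    {"xyz":[-0.19,-0.05,0],"spin":0.46},
    {"xyz":[-0.192,-0.04,0],"spin":0.46},
    {"xyz":[-0.195,-0.03,0],"spin":0.46},
    {"xyz":[-0.195,-0.02,0],"spin":0.46},
  ],
)

```text
time: 26.75
tool_pos: [550.4, -154.4, 146.7]
tcp_rot: [3.141, 0.0, 1.248]
contact_force: [0.2, 0.3, -10.1]
grip_width: 19.5
finger_force: 30.0
```

>>> jog_arm(
  targets=[
    {"xyz":[0,0,0],"spin":0},
    {"xyz":[0,0,0],"spin":0},
    {"xyz":[0,0,0],"spin":0},
    {"xyz":[0,0,0],"spin":0},
    {"xyz":[0,0,0],"spin":0},
    {"xyz":[0,0,0],"spin":0},
    {"xyz":[0,0,0],"spin":0},
    {"xyz":[0,0,0],"spin":0},
    {"xyz":[0,0,0],"spin":0},
    {"xyz":[0,0,0],"spin":0},
  ],
)

```text
time: 28.0
tool_pos: [550.7, -153.5, 146.7]
tcp_rot: [3.142, 0.0, 1.251]
contact_force: [0.6, 1.3, -10.6]
grip_width: 19.8
finger_force: 30.0
```

```bash
python3 - <<'E'
from h import *
plan([553.7,-153.4,85],1.245,1)
E
```

```text
[np.float64(0.01), np.float64(0.03), np.float64(0.77)] 0.06
```

>>> jog_arm(
  targets=[
    {"xyz":[0,0.035,0.1],"spin":0.05},
    {"xyz":[0,0,0.2],"spin":0},
    {"xyz":[0,0,0.25],"spin":0},
    {"xyz":[0,0,0.2],"spin":0},
    {"xyz":[0,0,0.08],"spin":0},
    {"xyz":[0,0,0.05],"spin":0},
    {"xyz":[0,0,0],"spin":0},
    {"xyz":[0,0,0],"spin":0},
    {"xyz":[0,0,0],"spin":0},
    {"xyz":[0,0,0],"spin":0},
  ],
)

```text
time: 29.25
tool_pos: [553.5, -154.4, 76.6]
tcp_rot: [3.141, 0.0, 1.246]
contact_force: [0.1, -0.6, -9.9]
grip_width: 19.4
finger_force: 30.0
```

```bash
python3 - <<'E'
from m import *
t=bot.capture('top');s=bot.capture('side');cv2.imwrite('pics/t9.png',t);cv2.imwrite('pics/s9.png',s)
o=bot.get_obs();p=o['tool_pos'];print(p,o['tcp_rot'],o['contact_force'])
z=p[2]-42.8; yaw=o['tcp_rot'][2]-np.pi/2
B=[(a*22.5,b*30,h) for h in(z,z+40) for a in(1,-1) for b in(1,-1)]
print('side pred',proj('side',place(B,(p[0],p[1],yaw))).round(1).tolist())
print('top pred',proj('top',place(B,(p[0],p[1],yaw))).round(1).tolist())
# colour-coded ascii of the side picture: saturation (grey weight low, wood high)
h=cv2.cvtColor(s,cv2.COLOR_BGR2HSV); 
for r in range(126,166,2): print(r,' '.join(f"{h[r,c,1]:3d}/{h[r,c,2]:3d}" for c in range(246,290,2)))
E
```

```text
[ 553.46230726 -154.36577437   76.46273971] [3.14127229e+00 8.51261172e-05 1.24581683e+00] [ 0.8852236  0.3615448 -9.8210091]
side pred [[251.4, 152.9], [257.9, 142.7], [266.5, 155.3], [272.5, 144.8], [251.0, 140.7], [257.6, 130.6], [266.4, 142.9], [272.5, 132.7]]
top pred [[341.5, 188.4], [365.2, 196.6], [336.0, 205.6], [359.9, 214.0], [345.6, 184.6], [370.5, 193.3], [339.9, 202.6], [365.0, 211.4]]
126  38/120  36/119  41/118  49/115  51/115  54/ 95  50/ 36  53/106  57/111  49/ 83  52/ 84  55/ 88  52/ 99  43/107  39/118  39/119  36/119  39/119  39/119  39/119  36/120  38/120
128  39/119  39/119  37/118  52/117  51/116  53/ 96  97/ 63 105/102 106/103  79/ 74  55/ 84  55/107  52/107  44/109  39/119  36/119  36/119  39/119  36/119  39/119  39/119  39/119
130  36/119  36/119  37/118  48/122  51/116  55/ 98 106/ 84 108/123 108/104  80/ 73  53/ 92  54/114  50/107  39/110  38/120  39/119  37/118  39/119  39/119  37/118  39/118  38/120
132  40/120  36/119  36/119  47/120  48/117  57/ 98  94/ 60 108/106 110/111  81/ 88  53/111  51/116  50/102  40/109  36/119  39/119  39/119  39/118  37/118  
[... 2202 characters left out ...]
 166/103 147/ 99 120/123 120/125 119/124 120/115 122/115 117/137 114/163 114/143  48/ 64  21/ 61  25/ 62  21/ 62  17/ 61  25/ 62  23/ 55  92/ 69 130/124 164/107
160 170/114 169/121 172/120 154/126 137/143 134/148 124/154 119/150 122/149 117/157 114/159 106/ 99  21/ 48  23/ 56  23/ 56  22/ 57  21/ 60  13/ 58  37/ 48 116/110 145/116 172/108
162 171/ 91 178/ 83 173/ 90 168/100 168/108 166/106 162/110 147/125 153/135 149/132 140/137 144/106 128/ 82 119/ 71 102/ 65  73/ 56  27/ 47  26/ 49  91/ 70 124/125 163/108 163/102
164 144/103 151/ 96 159/ 93 163/ 91 169/ 86 172/ 86 171/ 91 166/ 95 175/ 92 167/ 93 166/100 171/100 165/102 165/110 169/115 159/112 161/106 152/ 99 134/105 148/110 166/112 118/ 99
```

>>> jog_arm(
  targets=[
    {"xyz":[0.015,0,0.05],"spin":0},
    {"xyz":[0,0,0.05],"spin":0},
    {"xyz":[0,0,0.05],"spin":0},
    {"xyz":[0,0,0.04],"spin":0},
    {"xyz":[0,0,0.04],"spin":0},
    {"xyz":[0,0,0.03],"spin":0},
    {"xyz":[0,0,0.03],"spin":0},
    {"xyz":[0,0,0.02],"spin":0},
    {"xyz":[0,0,0],"spin":0},
    {"xyz":[0,0,0],"spin":0},
  ],
)

```text
time: 30.6
tool_pos: [553.9, -153.2, 51.6]
tcp_rot: [3.141, 0.0, 1.246]
contact_force: [0.7, 0.1, -10.3]
grip_width: 19.5
finger_force: 30.0
```

Nothing touching yet and the underside is about 9 mm up, already inside the pocket. I'll lower it the rest of the way.

>>> jog_arm(
  targets=[
    {"xyz":[0,0,0.02],"spin":0},
    {"xyz":[0,0,0.015],"spin":0},
    {"xyz":[0,0,0.01],"spin":0},
    {"xyz":[0,0,0.01],"spin":0},
    {"xyz":[0,0,0.005],"spin":0},
    {"xyz":[0,0,0],"spin":0},
    {"xyz":[0,0,0],"spin":0},
    {"xyz":[0,0,0],"spin":0},
    {"xyz":[0,0,0],"spin":0},
    {"xyz":[0,0,0],"spin":0},
  ],
)

```text
time: 31.85
tool_pos: [553.8, -153.4, 46.9]
tcp_rot: [3.141, 0.0, 1.246]
contact_force: [-0.5, -1.3, -6.0]
grip_width: 19.4
finger_force: 30.0
```

>>> jog_arm(
  targets=[
    {"xyz":[0,0,0.01],"spin":0},
    {"xyz":[0,0,0.005],"spin":0},
    {"xyz":[0,0,0],"spin":0},
    {"xyz":[0,0,0],"spin":0},
    {"xyz":[0,0,0],"spin":0},
    {"xyz":[0,0,0],"spin":0},
    {"xyz":[0,0,0],"spin":0},
    {"xyz":[0,0,0],"spin":0},
    {"xyz":[0,0,0],"spin":0},
    {"xyz":[0,0,0],"spin":0},
  ],
)

```text
time: 33.1
tool_pos: [553.9, -153.6, 46.7]
tcp_rot: [3.141, 0.001, 1.246]
contact_force: [-4.5, -2.3, 4.7]
grip_width: 19.4
finger_force: 30.0
```

>>> jog_arm(
  targets=[
    {"xyz":[0,0,0],"spin":0},
    {"xyz":[0,0,0],"spin":0},
    {"xyz":[0,0,0],"spin":0},
    {"xyz":[0,0,0],"spin":0},
    {"xyz":[0,0,0],"spin":0},
    {"xyz":[0,0,0],"spin":0},
    {"xyz":[0,0,-0.2],"spin":0},
    {"xyz":[0,0,-0.4],"spin":0},
    {"xyz":[0,0,-0.5],"spin":0},
    {"xyz":[0,0,-0.3],"spin":0},
  ],
  gripper=60,
)

```text
time: 34.35
tool_pos: [554.6, -153.5, 160.9]
tcp_rot: [3.138, 0.0, 1.246]
contact_force: [0.7, -0.1, -1.1]
grip_width: 54.9
finger_force: 0.0
```

>>> jog_arm(
  targets=[
    {"xyz":[0.5,0.3,-0.1],"spin":0},
    {"xyz":[0.6,0.2,0],"spin":0},
    {"xyz":[0.6,0,0],"spin":0},
    {"xyz":[0.6,0,0],"spin":0},
    {"xyz":[0.5,0,0],"spin":0},
    {"xyz":[0,0,0],"spin":0},
    {"xyz":[0,0,0],"spin":0},
    {"xyz":[0,0,0],"spin":0},
    {"xyz":[0,0,0],"spin":0},
    {"xyz":[0,0,0],"spin":0},
  ],
)

```text
time: 35.6
tool_pos: [663.2, 45.6, 165.6]
tcp_rot: [3.142, 0.0, 1.245]
contact_force: [1.2, -0.4, -1.0]
grip_width: 55.0
finger_force: 0.0
```

```bash
python3 - <<'E'
from m import *
t=bot.capture('top');s=bot.capture('side');cv2.imwrite('pics/t10.png',t);cv2.imwrite('pics/s10.png',s)
B=[(a*22.5,b*30,h) for h in(4,44) for a in(1,-1) for b in(1,-1)]
print('side pred',proj('side',place(B,(553.9,-153.6,-.32))).round(1).tolist())
h=cv2.cvtColor(s,cv2.COLOR_BGR2HSV)
for r in range(130,172,2): print(r,' '.join(f"{h[r,c,1]:3d}/{h[r,c,2]:3d}" for c in range(246,290,2)))
h=cv2.cvtColor(t,cv2.COLOR_BGR2HSV);print('top pred',proj('top',place(B,(553.9,-153.6,-.32))).round(1).tolist())
for r in range(174,232,3): print(r,' '.join(f"{h[r,c,1]:3d}/{h[r,c,2]:3d}" for c in range(328,380,3)))
E
```

```text
side pred [[251.6, 161.9], [257.9, 151.4], [266.4, 164.3], [272.3, 153.6], [251.2, 150.0], [257.6, 139.7], [266.3, 152.3], [272.3, 141.8]]
130  44/116  38/121  38/120  38/121  38/121  38/121  36/121  38/120  38/122  36/121  38/121  38/121  38/121  38/121  38/120  36/120  38/121  36/120  38/120  38/120  36/120  38/121
132  39/119  38/121  38/121  40/121  38/120  38/120  38/120  36/119  38/122  51/125  54/127  44/123  38/121  36/120  38/121  38/120  36/119  36/119  36/119  38/121  38/120  38/121
134  63/102  60/111  54/113  44/116  44/117  41/117  37/118  39/119  59/126 117/152 133/157 112/153  97/144  81/119  70/117  58/118  47/119  40/121  36/120  36/121  38/121  38/121
136 152/ 72 133/ 71 141/ 74 132/ 81 117/ 89 106/ 94  91/101  82/127  94/144 123/135 130/131 133/138 129/136 132/108 131/107 137/108 118/106  50/113  38/120  36/120  38/120  36/119
138 106/ 53  30/ 42  37/ 41  57/ 49  67/ 53  76/ 57 104/105 101/154  99/165 105/148 126/117 132/114 138/100 137/ 82 132/ 83 140/ 84 126/ 85  59/103  45/114  42/116  35/115  40/116
140  27/ 56  18/ 57  14/ 56  25/ 61  21/ 62  24/ 64  90/ 99 1
[... 5216 characters left out ...]
/ 56  14/ 55  18/ 56  15/ 34   7/ 35   0/ 36   9/ 30   9/ 29  20/ 39 127/ 54 146/110 129/111  46/ 33 170/ 54
222  50/ 66  45/ 63   9/ 55  14/ 56   9/ 54  14/ 55  14/ 37  20/ 38   7/ 35  14/ 36   7/ 38   8/ 34  76/ 47 121/ 61 127/ 90 123/108 140/ 42 164/ 53
225  46/ 66  49/ 62   9/ 54  14/ 55  14/ 54  17/ 59   7/ 36   0/ 34  15/ 35   0/ 34  10/ 26   7/ 37  14/ 37   7/ 37  52/ 44  15/ 34 164/ 53 162/ 77
228  47/ 65  49/ 63 107/119 111/108  14/ 56  13/ 40  15/ 35  15/ 34   7/ 36  14/ 37  11/ 24  13/ 38  14/ 37  14/ 37  13/ 38  15/ 34 162/ 55 168/ 79
231  49/ 67  45/ 63 144/ 78 135/ 83 117/113 102/ 95  92/ 39  28/ 27  14/ 36  14/ 36  15/ 35  21/ 36  20/ 38   7/ 35  21/ 37 127/ 38 168/ 53 168/ 85
```

```bash
python3 -c "
from plant import bot
print(bot.close_job())"
```

```text
the job is handed in; nothing more can be done
None
```

I laid the L flat on the tray floor beside the filler, then lowered the small iron weight into the pocket between them; the arm backed clear and I handed the job in at about 36 s, with the straight block left where it was. The judge gave no result, and I checked the weight's final position only from pixel values in the last pictures, as I had used all 10 views.

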